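Lock the filter cover of the dust air cleaner

ROBOT

A 6-joint arm with a two-finger parallel gripper is mounted at the origin on the work surface. World frame = base frame: x ahead of the robot, y to its left, z up, the work surface at z = 0. Lengths are in mm, angles in rad, forces in N, time in s.
With the tool pointing down it reaches from about 300 to 775 mm from the base axis. Payload 14.6 kg.
Tool frame: the origin (TCP) lies between the finger pads; the fingertips stand 19 mm ahead of it and the grasp point (between the pads) is the TCP; z points along the fingers, y is the line along which they close (so a half turn about z gives the same grasp; the last joint's range is limited). The gripper opens to 94 mm and grips with 3 to 60 N. Pads are 16 mm wide; open, the fingers measure 119 mm over their backs; the gripper's body (75 mm by 177 mm) begins 78 mm behind the grasp point.
Start: joints at [1.111, 0.3, 1.521, -0, 1.321, -0.067], TCP at [210.524, 508.103, 224.446] pointing down, gripper open.
Joint ranges: [-3.03, 3.03], [-0.79, 2.21], [0.23, 2.52], [-1.04, 4.18], [0, 3.07], [-2.55, 2.55]. Speed limits (rad/s): [2.22, 2.22, 2.57, 3.14, 3.14, 3.14].

INTERFACE

Orientations are given as [roll, pitch, yaw] about the fixed x, y, z axes, in that order (R = Rz(yaw) Ry(pitch) Rx(roll)).
In Python, from cell import monitor, imaging, job, find_in, trace gives the robot as it stands. The module is installed in compiled form; this text tells all that it offers.
- The arm moves only by the tool arm_command, never from a script. Its argument "steps" is a list of rows, each a list of 5 numbers: the opening, from 0 (shut) to 1 (fully open), then the shift along the tool's x, y, z in mm, then the turn about the tool's z in degrees. In form: [[gripper, dx, dy, dz, turn], ...]. A call has 1 to 20 rows; each row is the pose to reach, as a shift and turn from the pose commanded when the call began, along the tool's axes at that moment; what a row does not reach only later rows make up. A row lasts 1/8 s, in which the tool goes at most 62.5 mm and 10.7 degrees, less where a joint would pass 70% of its speed; a pose out of reach is approached as far as the arm can. A call with a gripper value outside its range is refused whole. The fingers move at their own pace and stop on an object; "force" is the grip in N (left out, the last holds). Time passes only in rows, so rows that repeat a pose let the fingers close. It gives the time, the measured TCP pose, the force, the opening and the grip force at its end, in the units of the state.
- monitor.read_state(): the state, without advancing time (a new reading comes with each control period).
- imaging.camera(name): name is "scene" or "top" or "wrist"; returns a dict with "img" (384x512x3 uint8, red, green, blue), "mtx" (3x3 intrinsics, pixels), "view" (4x4, takes a point from world to camera coordinates). Camera axes: x right, y down, z forward; pixel columns grow to the right and rows downward; lengths in mm; the calibration is good to about 2 mm. A picture is of the moment at which its call begins. There is no depth.
- job.sign_off(): hands the job in; it is judged then, once.
Trained networks look in a picture, given as the dict that the camera call returned (one of the last four; its "shot" number tells which), for a name from the list of things; names that differ only in an ending like _2 or _b are one class to them, and where a whole thing is asked for, a point or a joint stands for the part that bears it (a point fixed in the world has none). Each returns a list of dicts, best first, with "p" (0 to 1); they miss things now and then, are a little off and sometimes report something else, mostly with a low value. They report only what shows in the picture. A call takes as long as a camera call.
- find_in(picture, target): "rect" ([centre column, centre row, width, height] in pixels, round what is visible of it).
- trace(picture, target): "region" (384x512 bool, what is visible of it) and "rect" ([centre column, centre row, width, height] in pixels, round what is visible of it).
The state is a dict: "clock": time; "joints": joint angles; "qd": joint speeds; "effort": joint torques, N m; "eef_pos": TCP position; "eef_rot": TCP orientation; "wrist_force": force on the tool from outside, world axes, zero at the start; "moment": the same for the moment, N m; "finger_gap": finger opening in mm; "finger_force": force on a finger pad.
Only numpy, scipy, OpenCV 4.12 (cv2) and the standard library are available. Lean on these libraries where they do the work, as an engineer would, in place of code of your own. Each camera call takes 0.05 s, during which the arm holds its last target. There are 200 camera calls.

TASK

The filter has been changed in the clay tables' dust air cleaner, and its sprung top cover stands ajar. Set a fingertip in the slot of the orange fastener, press the cover down flush with the case, and, keeping it down, turn the fastener clockwise to its stop so that the cover stays locked shut; then take the hand away. Do not lift the cover, and leave the cup, the pot and the clay tools where they are.

Things in the scene. Friction and masses are not known exactly. Their poses are not given: they have to be found in the camera images.
- cleaner: fixed air cleaner, a white plastic case 340 x 260 mm, top rim at 168 mm. Origin on the table, z up, x from the front (switch panel) to the rear deck (outlet grille); the case spans x = -150 to +190, y = -130 to +130 mm. With the cover shut the fastener's upright axis is at x = -75, y = 0 mm, its slot's floor at z = 174 mm, the top of its head at z = 194 mm
- cover_hinge (a point): middle of the cover's hinge line, fixed on the case, which runs along the cleaner's y at x = +118, z = 168 mm. The light grey cover, 250 x 230 x 10 mm, reaches from here towards the front, inset in the case's top; shut, its face is flush with the rim
- cover (a joint): hinge angle of the cover, rad: 0 shut and flush, growing as its front edge rises. A hinge spring holds it ajar at about 0.1 to 0.16 (front edge some 25 to 40 mm up, fastener some 20 to 30 mm up). Pressing it shut at the fastener takes about 6 to 8 N; it springs up again unless locked
- fastener (a joint): angle of the fastener, rad, growing clockwise from above: 0 = unlocked stop (slot along the cleaner's y), 1.571 = locked stop (slot along its x). Starts in 0 to 0.4, takes 0.1 N m, stays where left. Its steel tongue under the cover slides beneath the case's strike plate from about 1.0 on if the cover is fully down, and then holds it; less far down, it catches on the plate or rides over it
- slot (a point): centre of the slot's floor, on the fastener's axis; z out of the cover, y along the slot, turning with it. The head is a round orange knob 94 mm across with one straight slot right across it, open at both ends: 34 mm wide, 20 mm deep, dark floor, between orange cheeks up to 30 mm thick; a white pointer mark is on the floor at the slot's -y end
- cup: loose white cup, 84 mm across, 90 mm high, beside the cleaner; origin at its underside. Leave it alone
- pot: loose terracotta pot (small bowl), 90 mm across, 50 mm high, beside the cleaner; origin at its underside. Leave it alone
- loop_tool: loose clay loop tool, wooden handle and wire loops, 190 x 23 x 10 mm, along its x, lying in front of the cleaner; origin at its underside. Leave it alone
- rib: loose yellow wooden potter's rib, 95 x 32 x 6 mm, along its x, lying in front of the cleaner; origin at its underside. Leave it alone

How it is judged:
By the outcome, as a careful person would: the job done as asked, in the order asked, and still so for the second after the job is handed in, with the robot touching nothing.
It also fails if it takes over 35 s, if anything falls off the work surface, if the arm or the gripper's body presses on something with over 40 N, if the wrist force passes 120 N, or if a joint passes its speed limit or range.

## Working session

There is one attempt and no reset: what is moved stays moved. The work goes in short steps, Python scripts to look and compute and a tool call to move; the robot and the scene stay as the last step left them, time stands still between calls to the robot, and variables do not carry over. Pictures are saved under pics/ and viewed, at most 10 in all, crops included, and the job is handed in when it is done.

Besides the shell and the picture viewer there is one more tool, called by a JSON object that holds its "op" and its "data". arm_command: Moves the arm, as the interface text tells. Its arguments: {"type":"object","properties":{"steps":{"type":"array","items":{"type":"array","items":{"type":"number"}}},"force":{"type":"number"}},"required":["steps"]}

```bash
mkdir -p pics; cat > h.py <<'E'
from cell import monitor, imaging, job, find_in, trace
import numpy as np, cv2
def save(c,n): cv2.imwrite('pics/'+n,c['img'][:,:,::-1])
def ray(c,u,v):
    V=np.array(c['view']);R=V[:3,:3];t=V[:3,3]
    return -R.T@t, R.T@np.linalg.inv(c['mtx'])@np.array([u,v,1.])
def at_z(c,u,v,z):
    o,d=ray(c,u,v); return o+d*(z-o[2])/d[2]
def proj(c,P):
    P=np.atleast_2d(P);V=np.array(c['view']);q=(V[:3,:3]@P.T+V[:3,3:4]);q=np.array(c['mtx'])@q
    return (q[:2]/q[2]).T
E
python3 - <<'E'
from h import *
s=monitor.read_state();print({k:np.round(v,3) for k,v in s.items()})
ims=[]
for n in('top','scene'):
    c=imaging.camera(n);save(c,n+'0.png');ims.append(c['img'])
    o,_=ray(c,0,0);print(n,o)
    for t in('cleaner','fastener','cover','slot','cup','pot'):
        print(t,[(np.round(r['rect']),round(r['p'],2)) for r in find_in(c,t)[:2]])
E
```

```text
{'clock': np.float64(0.0), 'joints': array([ 1.111,  0.3  ,  1.522,  0.   ,  1.321, -0.067]), 'qd': array([-0.001, -0.001, -0.001, -0.001,  0.001,  0.001]), 'effort': array([-1.0000e-03, -5.3181e+01, -3.5274e+01,  7.1000e-02,  2.4000e-02,
       -0.0000e+00]), 'eef_pos': array([210.417, 507.904, 223.875]), 'eef_rot': array([-3.14 , -0.   ,  2.749]), 'wrist_force': array([ 0.23 , -0.607, -0.165]), 'moment': array([ 0.013, -0.017, -0.014]), 'finger_force': np.float64(0.0), 'finger_gap': np.float64(94.182)}
top [ 479.88631523   38.20048556 1275.12086456]
cleaner [(array([249., 150., 144., 161.]), 0.92)]
fastener []
cover [(array([245., 163., 121., 129.]), 0.66)]
slot [(array([235., 185.,  41.,  43.]), 0.84)]
cup []
pot [(array([176., 142.,  30.,  32.]), 0.71), (array([237., 183.,  43.,  40.]), 0.63)]
scene [735.20232361 619.52019355 717.54214967]
cleaner [(array([202., 210., 178., 142.]), 0.96)]
fastener [(array([254., 171.,  50.,  42.]), 0.88)]
cover [(array([221., 181., 128.,  85.]), 0.92), (array([255., 175.,  44.,  41.]), 0.36)]
slot [(array([255., 175.,  50.,  42.]), 0.67)]
cup []
pot [(array([214., 300.,  44.,  44.]), 0.6)]
```

View pics/top0.png

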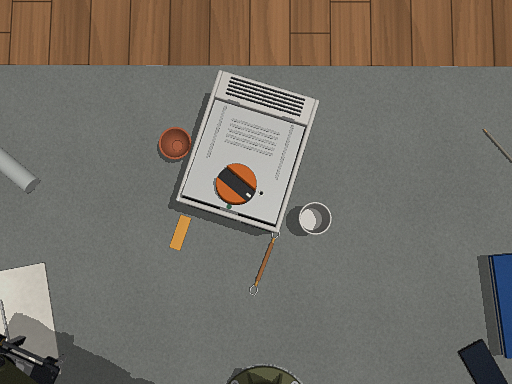

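View pics/scene0.png

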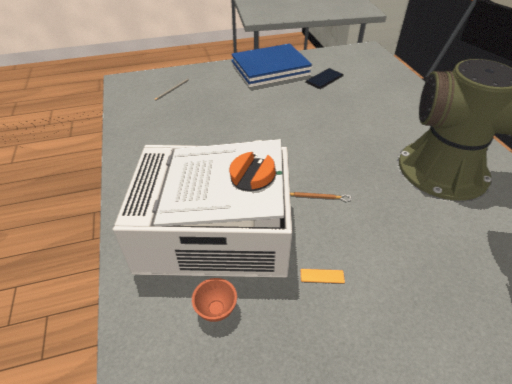

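The top view shows the cleaner with its front toward the robot and the knob at (236,184). Its white pointer is at (248,195), and the cup, pot and tools all stand clear. Next I'll take a close crop for corner picks.

```bash
python3 - <<'E'
from h import *
c=imaging.camera('top');im=c['img'][60:240,165:330]
cv2.imwrite('pics/crop.png',cv2.resize(im[:,:,::-1],(0,0),fx=3.3,fy=3.3,interpolation=cv2.INTER_CUBIC))
for n in('top','scene'):
    c=imaging.camera(n);r=trace(c,'cleaner')[0]['region'].astype(np.uint8)
    h=cv2.convexHull(np.argwhere(r)[:,::-1].astype(np.int32));p=cv2.approxPolyDP(h,4,True)[:,0]
    print(n,p.tolist())
    hsv=cv2.cvtColor(c['img'],cv2.COLOR_RGB2HSV);m=cv2.inRange(hsv,(5,150,120),(18,255,255))
    a,b=(slice(155,215),slice(205,265)) if n=='top' else (slice(145,195),slice(222,285))
    q=np.argwhere(m[a,b])[:,::-1]+[b.start,a.start]
    print(cv2.fitEllipse(cv2.convexHull(q.astype(np.int32))))
E
```

```text
top [[319, 101], [277, 232], [176, 200], [219, 70]]
((235.8173828125, 182.90029907226562), (38.69712829589844, 39.90378952026367), 98.14934539794922)
scene [[287, 149], [292, 232], [285, 277], [132, 272], [113, 229], [145, 146], [280, 140]]
((252.1265106201172, 170.03005981445312), (36.545406341552734, 46.05207061767578), 81.36515808105469)
```

View pics/crop.png

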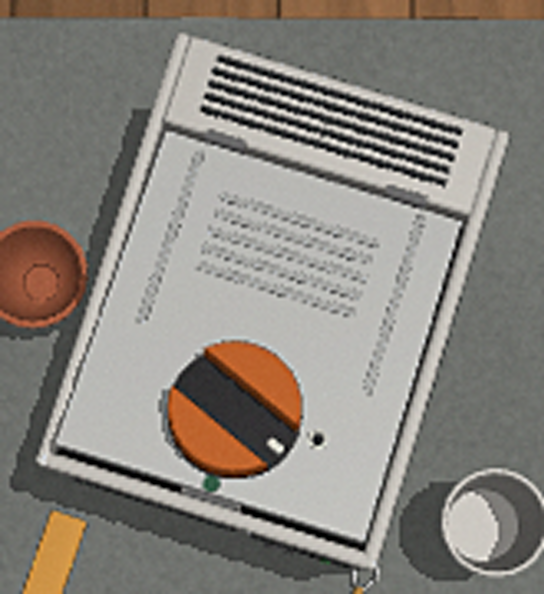

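The crop shows the rim corners at about (220.2,70.6), (318.6,100.3), (277.7,231.8) and (177.1,199.4) in full-picture pixels. The slot edges run from (205,352) to (300,425) and (175,388) to (268,465) in crop pixels, with the pointer at (276,445).

```bash
python3 - <<'E'
from h import *
from scipy.optimize import least_squares
T=imaging.camera('top');S=imaging.camera('scene')
px=[(220.2,70.6),(318.6,100.3),(277.7,231.8),(177.1,199.4)]
L=np.array([[190,130,168],[190,-130,168],[-150,-130,168],[-150,130,168]],float)
W=np.array([at_z(T,*p,168) for p in px]);print(W.round(1))
print('sizes',np.linalg.norm(np.roll(W,-1,0)-W,axis=1).round(1))
def Rz(a): return np.array([[np.cos(a),-np.sin(a),0],[np.sin(a),np.cos(a),0],[0,0,1]])
def head(ang,z=194):
    d=np.array([-75-118,0,z-168]);c,s=np.cos(ang),np.sin(ang)
    # front edge rises
    return np.array([118+c*d[0]+s*d[2],0,168-s*d[0]+c*d[2]])
def f(p):
    w=lambda P:(Rz(p[2])@np.atleast_2d(P).T).T+[p[0],p[1],0]
    r=(proj(T,w(L))-px).ravel()
    r1=(proj(T,w(head(p[3])))-[235.8,182.9]).ravel()
    r2=(proj(S,w(head(p[3])))-[252.1,170.0]).ravel()
    r3=(proj(S,w([-150,130,168]))-[291,224]).ravel()*0
    return np.r_[r,r1,r2]
s=least_squares(f,[600,50,-.2,.13]);print(s.x.round(4),s.fun.round(1))
x,y,yaw,a=s.x
w=lambda P:Rz(yaw)@P+[x,y,0]
print('axis shut',w(np.array([-75,0,174.])),'now top',w(head(a)),'floor',w(head(a,174)))
zf=w(head(a,174))[2]
u=lambda c:(165+c[0]/3.3,60+c[1]/3.3)
for A,B,z in[((205,352),(300,425),zf),((175,388),(268,465),zf+20)]:
    d=at_z(T,*u(B),z)-at_z(T,*u(A),z);print('slot -y dir world',np.arctan2(d[1],d[0]), 'fast', -(np.arctan2(d[1],d[0])-yaw+np.pi/2))
g=at_z(T,*u((276,445)),zf)-w(head(a,174));print('ptr',np.arctan2(g[1],g[0]),np.linalg.norm(g))
E
```

```text
[[ 871.5  118.5  168. ]
 [ 797.8 -122.6  168. ]
 [ 477.7  -23.7  168. ]
 [ 553.1  218.   168. ]]
sizes [252.1 335.  253.3 333.6]
[ 6.571323e+02  5.377100e+01 -3.017000e-01  7.800000e-02] [-1.2 -2.2  1.7 -0.9  0.9  1.  -1.8  0.2  0.2  0.8  0.7 -0.5]
axis shut [585.52030152  76.05828129 174.        ] now top [588.01609087  75.28153529 208.96486572] floor [586.52755356  75.74480171 189.02571727]
slot -y dir world -2.2211900413733443 fast 0.3486730410959069
slot -y dir world -2.2552668302086194 fast 0.382749829931182
ptr -2.2239095378434546 37.47383016957716
```

{"op": "arm_command", "data": {"steps": [[0.5,0,0,-50,0],[0.5,-50,-25,-90,5],[0.5,-100,-50,-90,10],[0.5,-150,-75,-90,15],[0.5,-200,-100,-90,15],[0.5,-250,-125,-90,15],[0.5,-300,-150,-90,15],[0.5,-350,-175,-90,15],[0.5,-400,-200,-90,15],[0.5,-450,-225,-90,15],[0.5,-490,-245,-90,15],[0.5,-513,-255,-90,15],[0.5,-513,-255,-90,15],[0.5,-513,-255,-90,15],[0.5,-513,-255,-90,15]]}}

```text
clock: 2.92
eef_pos: [586.4, 77.0, 314.8]
eef_rot: [3.141, 0.0, 2.488]
wrist_force: [0.1, 0.4, -0.4]
finger_gap: 47.1
finger_force: 0.0
```

```bash
python3 - <<'E'
from h import *
s=monitor.read_state();print({k:np.round(s[k],3) for k in('clock','eef_pos','eef_rot','joints','finger_gap','wrist_force')})
c=imaging.camera('wrist');o,_=ray(c,0,0);print(o)
print(proj(c,[[586.5,75.7,189],[585.5,76,174]]))
cv2.imwrite('pics/w1.png',c['img'][:,:,::-1])
t=trace(c,'slot');print([(r['rect'],r['p']) for r in t])
E
```

```text
{'clock': np.float64(2.925), 'eef_pos': array([586.37 ,  77.049, 314.795]), 'eef_rot': array([3.141, 0.   , 2.488]), 'joints': array([ 0.069,  0.346,  1.253,  0.   ,  1.542, -0.849]), 'finger_gap': np.float64(47.127), 'wrist_force': array([ 0.113,  0.365, -0.424])}
[531.6653141  116.99683738 474.10640558]
[[259.49235055 194.59090079]
 [259.14943918 190.7234216 ]]
[([259.6, 200.2, 87.0, 91.2], 0.79)]
```

View pics/w1.png

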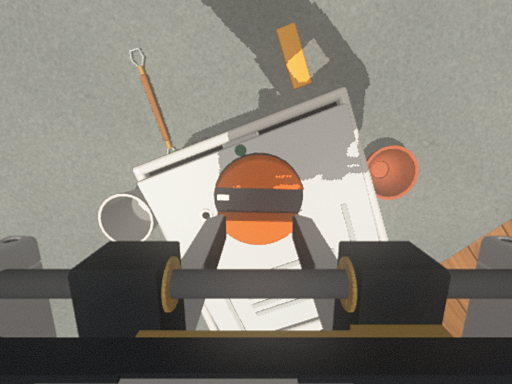

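The wrist view shows the knob centred at about (259,199), with its slot horizontal in the picture and parallel to the finger line. The pointer is at the left end. I'll triangulate the head.

```bash
python3 - <<'E'
from h import *
from scipy.optimize import least_squares
C={n:imaging.camera(n) for n in('wrist','top')}
c=C['wrist'];hsv=cv2.cvtColor(c['img'],cv2.COLOR_RGB2HSV)
m=cv2.inRange(hsv,(3,140,60),(18,255,255));m[:145]=0;m[250:]=0;m[:,:205]=0;m[:,310:]=0
h=cv2.convexHull(np.argwhere(m)[:,::-1].astype(np.int32))
e=cv2.fitEllipse(h);print('ellipse',e)
S=imaging.camera('scene')
P=least_squares(lambda P:np.r_[proj(c,P)[0]-e[0],proj(C['top'],P)[0]-[235.8,182.9],proj(S,P)[0]-[252.1,170]],[586,76,205])
print('head mid',P.x,P.fun.round(1))
# dark floor/white marker
g=cv2.cvtColor(c['img'],cv2.COLOR_RGB2GRAY)
for col in(235,245,259,275,285,293):print(col,g[178:222,col].tolist())
E
```

```text
ellipse ((259.0145568847656, 199.21824645996094), (88.75543212890625, 90.37237548828125), 9.818825721740723)
head mid [587.72729452  74.67023961 206.38780088] [0.5 0.6 0.5 1.  0.7 0.3]
235 [120, 120, 117, 118, 120, 119, 114, 118, 122, 115, 98, 94, 93, 90, 96, 94, 94, 93, 92, 95, 90, 100, 91, 96, 90, 91, 93, 93, 89, 91, 92, 90, 81, 76, 97, 104, 99, 104, 103, 103, 105, 106, 124, 160]
245 [115, 115, 111, 118, 113, 118, 111, 119, 116, 102, 91, 91, 87, 91, 89, 90, 87, 87, 89, 88, 91, 87, 88, 87, 89, 91, 89, 91, 87, 91, 90, 92, 84, 75, 93, 101, 101, 96, 103, 100, 97, 101, 109, 156]
259 [114, 113, 108, 114, 111, 112, 114, 110, 110, 104, 90, 87, 85, 81, 84, 83, 83, 84, 84, 83, 85, 85, 86, 89, 86, 84, 85, 87, 87, 87, 84, 83, 81, 72, 83, 96, 97, 97, 97, 96, 100, 100, 107, 151]
275 [112, 114, 114, 116, 109, 113, 113, 149, 165, 166, 126, 87, 82, 84, 81, 87, 86, 82, 84, 86, 84, 84, 78, 84, 86, 85, 87, 86, 81, 82, 85, 87, 86, 78, 84, 92, 100, 99, 100, 100, 97, 101, 104, 142]
285 [111, 111, 113, 113, 112, 113, 135, 160, 164, 164, 142, 99, 84, 88, 84, 83, 86, 84, 87, 87, 87, 87, 88, 86, 83, 87, 86, 88, 83, 88, 89, 87, 86, 74, 74, 99, 101, 101, 103, 103, 103, 98, 107, 126]
293 [115, 116, 117, 117, 117, 112, 117, 157, 166, 163, 155, 107, 86, 87, 88, 83, 87, 87, 89, 89, 89, 88, 86, 86, 90, 86, 87, 88, 89, 87, 88, 87, 91, 84, 75, 95, 103, 104, 81, 66, 65, 65, 69, 67]
```

{"op": "arm_command", "data": {"steps": [[0.5,-1,-1.5,30,0],[0.5,-1,-1.5,60,0],[0.5,-1,-1.5,75,0],[0.5,-1,-1.5,85,0],[0.5,-1,-1.5,92,0],[0.5,-1,-1.5,98,0],[0.5,-1,-1.5,103,0],[0.5,-1,-1.5,103,0]]}}

```text
clock: 4.18
eef_pos: [586.7, 74.4, 211.4]
eef_rot: [3.142, -0.0, 2.487]
wrist_force: [-0.4, 0.2, -0.1]
finger_gap: 46.7
finger_force: 0.3
```

```bash
python3 - <<'E'
from h import *
s=monitor.read_state();print({k:np.round(s[k],3) for k in('clock','eef_pos','eef_rot','moment','finger_gap','wrist_force')})
c=imaging.camera('wrist')
d=imaging.camera('scene')
a=c['img'];b=cv2.resize(d['img'][130:250,180:340],(683,512))[:384]
b=cv2.resize(d['img'][110:260,170:370],(512,384))
cv2.imwrite('pics/w2.png',cv2.resize(np.vstack([a,b])[:,:,::-1],(400,600)))
E
```

```text
{'clock': np.float64(4.175), 'eef_pos': array([586.733,  74.407, 211.351]), 'eef_rot': array([ 3.142, -0.   ,  2.487]), 'moment': array([ 0.072,  0.091, -0.032]), 'finger_gap': np.float64(46.717), 'wrist_force': array([-0.377,  0.226, -0.116])}
```

View pics/w2.png

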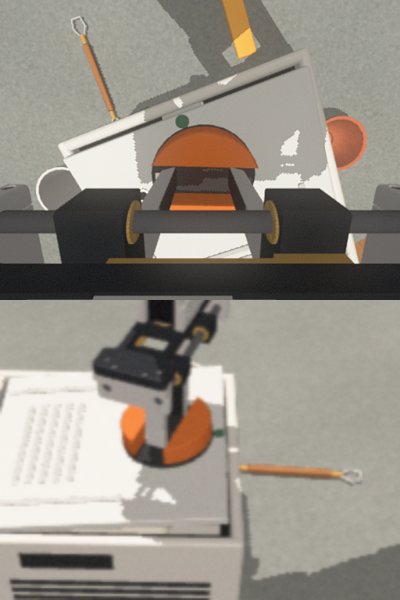

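Both fingertips are in the slot, at the left and right ends of the floor, and nothing is pressing yet. Pressing down now.

{"op": "arm_command", "data": {"steps": [[0.5,0,0,4,0],[0.5,0,0,8,0],[0.5,0,0,12,0],[0.5,0,0,15,0],[0.5,0,0,15,0]]}}

```text
clock: 4.9
eef_pos: [586.6, 74.4, 196.2]
eef_rot: [-3.141, -0.0, 2.487]
wrist_force: [-2.1, 1.0, 4.7]
finger_gap: 47.1
finger_force: 1.9
```

{"op": "arm_command", "data": {"steps": [[0.5,0,0,2,0],[0.5,0,0,3,0],[0.5,0,0,4,0],[0.5,0,0,4,0],[0.5,0,0,4,0]]}}

```text
clock: 5.52
eef_pos: [586.8, 74.4, 193.2]
eef_rot: [3.141, 0.0, 2.487]
wrist_force: [-5.6, 0.5, 10.1]
finger_gap: 46.9
finger_force: 4.8
```

{"op": "arm_command", "data": {"steps": [[0.5,0,0,1,0],[0.5,0,0,1.5,0],[0.5,0,0,1.5,0]]}}

```text
clock: 5.9
eef_pos: [586.8, 74.4, 193.0]
eef_rot: [3.141, 0.001, 2.487]
wrist_force: [-11.1, 0.0, 19.5]
finger_gap: 47.3
finger_force: 10.1
```

The cover is down hard against its stop: tips at 174 mm and 19 N on the wrist. Turning clockwise now.

{"op": "arm_command", "data": {"steps": [[0.5,0,0,0,6],[0.5,0,0,0,12],[0.5,0,0,0,18],[0.5,0,0,0,24],[0.5,0,0,0,30],[0.5,0,0,0,35],[0.5,0,0,0,35]]}}

```text
clock: 6.78
eef_pos: [586.4, 74.3, 193.0]
eef_rot: [3.141, 0.0, 1.875]
wrist_force: [-15.0, 0.5, 21.8]
finger_gap: 46.7
finger_force: 10.9
```

```bash
python3 - <<'E'
from h import *
s=monitor.read_state();print({k:np.round(s[k],3) for k in('clock','eef_pos','eef_rot','moment','finger_gap','wrist_force')})
E
```

```text
{'clock': np.float64(6.775), 'eef_pos': array([586.413,  74.342, 192.952]), 'eef_rot': array([3.141, 0.   , 1.875]), 'moment': array([-0.138,  3.047, -0.025]), 'finger_gap': np.float64(46.669), 'wrist_force': array([-15.043,   0.486,  21.788])}
```

{"op": "arm_command", "data": {"steps": [[0.5,0.4,-1.4,0,6],[0.5,0.4,-1.4,0,12],[0.5,0.4,-1.4,0,18],[0.5,0.4,-1.4,0,24],[0.5,0.4,-1.4,0,30],[0.5,0.4,-1.4,0,35],[0.5,0.4,-1.4,0,35]]}}

```text
clock: 7.65
eef_pos: [586.0, 74.4, 193.0]
eef_rot: [3.138, -0.001, 1.264]
wrist_force: [-4.7, 0.4, 17.7]
finger_gap: 47.1
finger_force: 8.8
```

```bash
python3 - <<'E'
from h import *
s=monitor.read_state();print({k:np.round(s[k],3) for k in('clock','eef_pos','eef_rot','joints','moment','wrist_force')})
c=imaging.camera('wrist')
d=imaging.camera('scene')
b=cv2.resize(d['img'][110:260,170:370],(512,384))
cv2.imwrite('pics/w3.png',cv2.resize(np.vstack([c['img'],b])[:,:,::-1],(400,600)))
E
```

```text
{'clock': np.float64(7.65), 'eef_pos': array([586.05 ,  74.406, 193.036]), 'eef_rot': array([ 3.138e+00, -1.000e-03,  1.264e+00]), 'joints': array([0.064, 0.414, 1.441, 0.   , 1.283, 0.371]), 'moment': array([ 0.114,  1.112, -0.07 ]), 'wrist_force': array([-4.666,  0.45 , 17.723])}
```

View pics/w3.png

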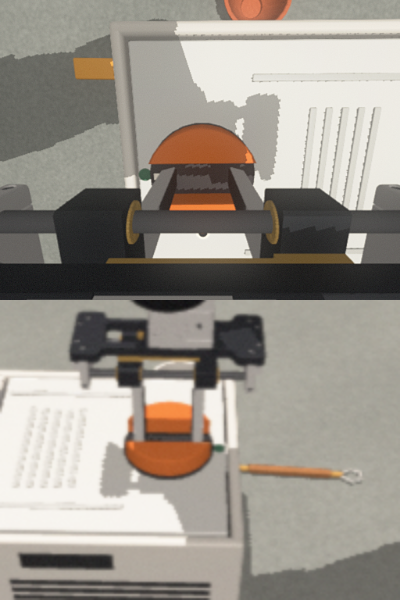

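The slot has turned with the hand and now lies nearly along the case's x. The cover looks flush. I'll keep turning past the slot play until the stop shows in the moment.

{"op": "arm_command", "data": {"steps": [[0.5,0,0,0,4],[0.5,0,0,0,8],[0.5,0,0,0,12],[0.5,0,0,0,12]]}}

```text
clock: 8.25
eef_pos: [586.9, 74.6, 193.1]
eef_rot: [3.136, -0.004, 1.055]
wrist_force: [3.4, 2.3, 14.0]
finger_gap: 47.2
finger_force: 10.7
```

```bash
python3 - <<'E'
from h import *
s=monitor.read_state();print({k:np.round(s[k],3) for k in('clock','eef_pos','eef_rot','joints','moment','wrist_force')})
E
```

```text
{'clock': np.float64(8.25), 'eef_pos': array([586.903,  74.564, 193.127]), 'eef_rot': array([ 3.136, -0.004,  1.055]), 'joints': array([0.064, 0.415, 1.44 , 0.   , 1.28 , 0.58 ]), 'moment': array([ 0.413, -0.437,  0.259]), 'wrist_force': array([ 3.386,  2.27 , 13.996])}
```

{"op": "arm_command", "data": {"steps": [[0.5,0,0,0,4],[0.5,0,0,0,8],[0.5,0,0,0,8]]}}

```text
clock: 8.62
eef_pos: [587.3, 75.1, 193.2]
eef_rot: [3.135, -0.004, 0.923]
wrist_force: [7.5, 1.9, 12.6]
finger_gap: 47.6
finger_force: 67.5
```

```bash
python3 - <<'E'
from h import *
s=monitor.read_state();print({k:np.round(s[k],3) for k in('clock','eef_pos','eef_rot','joints','moment','wrist_force')})
c=imaging.camera('wrist');cv2.imwrite('pics/w4.png',c['img'][:,:,::-1])
E
```

```text
{'clock': np.float64(8.625), 'eef_pos': array([587.332,  75.057, 193.164]), 'eef_rot': array([ 3.135, -0.004,  0.923]), 'joints': array([ 6.600e-02,  4.150e-01,  1.440e+00, -1.000e-03,  1.279e+00,
        7.140e-01]), 'moment': array([ 0.573, -1.237,  5.484]), 'wrist_force': array([ 7.467,  1.911, 12.633])}
```

View pics/w4.png

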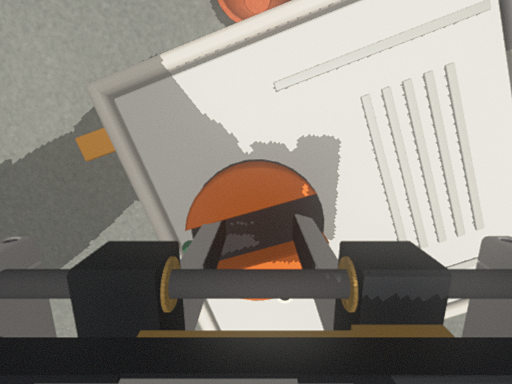

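The moment has jumped to 5.5 N m with the slot parallel to the case side, so the fastener is at its locked stop. I'll ease the twist slightly, lift off the floor, centre the fingers in the slot and withdraw.

{"op": "arm_command", "data": {"steps": [[0.5,0,0,-1,-3],[0.5,0,0,-4,-4],[0.5,0,0,-7,-8],[0.5,0,0,-7,-13],[0.5,0,0,-7,-16],[0.5,0,0,-12,-16],[0.5,0,0,-25,-16],[0.5,0,0,-50,-16],[0.5,0,0,-100,-16],[0.5,0,0,-130,-16],[0.5,0,0,-130,-16],[0.5,0,0,-130,-16]]}}

```text
clock: 10.18
eef_pos: [585.1, 74.3, 320.3]
eef_rot: [-3.141, 0.0, 1.195]
wrist_force: [-0.5, 0.2, -1.3]
finger_gap: 46.8
finger_force: 0.0
```

```bash
python3 - <<'E'
from h import *
s=monitor.read_state();print({k:np.round(s[k],3) for k in('clock','eef_pos','eef_rot','moment','wrist_force')})
c=imaging.camera('wrist');d=imaging.camera('scene')
b=cv2.resize(d['img'][110:310,100:367],(512,384))
cv2.imwrite('pics/w5.png',cv2.resize(np.vstack([c['img'],b])[:,:,::-1],(400,600)))
E
```

```text
{'clock': np.float64(10.175), 'eef_pos': array([585.065,  74.287, 320.278]), 'eef_rot': array([-3.141,  0.   ,  1.195]), 'moment': array([-0.041,  0.039, -0.044]), 'wrist_force': array([-0.498,  0.2  , -1.26 ])}
```

View pics/w5.png

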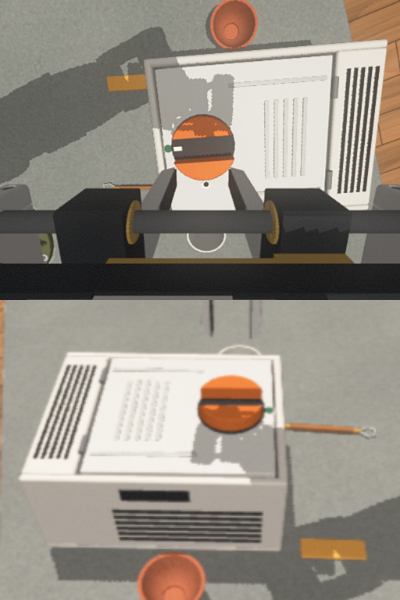

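The cover is flush and stays down. The slot lies along the case with its pointer at the green mark, the hand is clear, and the loose things haven't moved. Handing in.

```bash
python3 -c "
from cell import job; print(job.sign_off())"
```

```text
the job is handed in; nothing more can be done
None
```

The cover is pressed flush and locked with the fastener turned clockwise to its stop, the hand is clear, the cup, pot and clay tools were left alone, and the job was handed in at about 10 s.

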